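# Set the straightedge against the axis module

### The arm

A 7-joint arm with a two-finger parallel gripper is mounted at the origin on the work surface. World frame = base frame: x ahead of the robot, y to its left, z up, the work surface at z = 0. Lengths are in m, angles in rad, forces in N, time in s.
With the tool pointing down it reaches from about 0.425 to 0.925 m from the base axis. Payload 6.8 kg.
Tool frame: the origin (TCP) lies between the finger pads; the fingertips stand r.tcp_to_tips ahead of it and the grasp point (between the pads) is the TCP (r.tcp_to_tips is the distance from the TCP to the fingertips, in m); z points along the fingers, y is the line along which they close (so a half turn about z gives the same grasp; the last joint's range is limited). The gripper opens to 85 mm and grips with 20 to 120 N. Pads are 22 mm wide; open, the fingers measure 114 mm over their backs; the gripper's body (76 mm by 85 mm) begins 54 mm behind the grasp point. The pads swing forward as they close: fully open they stand 13 mm farther back than shut.
Start: joints at [1.131, 0.477, 0.022, 1.555, -0.011, 1.109, -0.083], TCP at [0.22, -0.638, 0.25] pointing down, gripper open.
Joint ranges: [-2.96, 2.96], [-0.34, 2.1], [-1.41, 1.46], [0.24, 2.44], [-1.37, 4.51], [0.17, 1.92], [-2.96, 2.96]. Speed limits (rad/s): [2.39, 2.39, 3.14, 3.14, 3.14, 3.14, 3.14].

### API

Orientations are given as a rotation vector (axis times angle).
In Python, from bench import r gives the robot as it stands.
- The arm moves only by the tool servo_tool, never from a script. Its argument "commands" is a list of rows, each a list of 2 entries, a list of its own where there are three numbers: the shift along the tool's x, y, z normalised to -1 to 1, where 1 is 250 mm, then the turn, a rotation vector about the tool's x, y, z normalised to -1 to 1, where 1 is 90 degrees. In form: [[[dx, dy, dz], [ax, ay, az]], ...]. A call has 1 to 20 rows; each row is the pose to reach, as a shift and turn from the pose commanded when the call began, along the tool's axes at that moment; what a row does not reach only later rows make up. A row lasts 1/10 s, in which the tool goes at most 50 mm and 8.59 degrees, less where a joint would pass 70% of its speed; a pose out of reach is approached as far as the arm can. A call with a number of a shift or a turn outside -1 to 1 is refused whole. A call with a gripper value outside its range is refused whole. "claw" is the closure, from 0 (fully open) to 1 (shut), set as the call begins (left out, the last holds). The fingers move at their own pace and stop on an object; "squeeze" is the grip in N (left out, the last holds). Time passes only in rows, so rows that repeat a pose let the fingers close. It gives the time, the measured TCP pose, the force, the opening and the grip force at its end, in the units of the state.
- r.get_obs(): the state, without advancing time (a new reading comes with each control period).
- r.grab_frame(name): name is "scene" or "top" or "wrist"; returns (picture, depth): 420x560x3 uint8, red, green, blue; 420x560 float32, m along the optical axis (not along the pixel's ray), 0 where there is no reading.
- r.camera_model(name): a dict with "fx", "fy", "cx", "cy" (pixels), "extrinsics" (4x4, takes a point from camera to world coordinates); the wrist camera has in their place "hand_eye" (4x4, takes a point from camera to tool coordinates, whose origin is the TCP and whose axes are the flange's). Camera axes: x right, y down, z forward; pixel columns grow to the right and rows downward; lengths in m; the calibration is good to about 2 mm. A picture is of the moment at which its call begins: read the wrist's pose just before it. camera_model takes no time and is no camera call.
- r.hand_in(): hands the job in; it is judged then, once.
Trained networks look in the newest picture that a camera, given by its name, has taken for a name from the list of things; names that differ only in an ending like _2 or _b are one class to them, and where a whole thing is asked for, a point or a joint stands for the part that bears it (a point fixed in the world has none). Each returns a list of dicts, best first, with "confidence" (0 to 1); they miss things now and then, are a little off and sometimes report something else, mostly with a low value. They report only what shows in the picture. A call takes as long as a camera call.
- r.boxes_of(camera, target): "uv" ([column, row] in pixels, amid what is visible of it).
- r.mark_of(camera, target): "uv" ([column, row] in pixels: a listed point, or the origin of a listed thing).
The state is a dict: "clock": time; "joints": joint angles; "qvel": joint speeds; "tau": joint torques, N m; "tcp_pos": TCP position; "orientation": TCP orientation; "contact_force": force on the tool from outside, world axes, zero at the start; "moment": the same for the moment, N m; "grip_width": finger opening in m; "gripper_force": force on a finger pad.
Only numpy, scipy, OpenCV 4.12 (cv2) and the standard library are available. Lean on these libraries where they do the work, as an engineer would, in place of code of your own. Each camera call takes 0.05 s, during which the arm holds its last target. There are 200 camera calls.

### The job

Slide the steel straightedge along the orange base plate, without lifting it, until its long face lies flush along the side of the black axis module and its end is up against the aluminium stop block. Then swing the keeper arm round over the end of the straightedge so that it cannot be lifted out, and leave the motor, the screwdriver and the screw tray where they are.

Things in the scene. Friction and masses are not known exactly. Their poses are not given: they have to be found in the camera images.
- stage: Base assembly, fixed, placed and turned differently each time: orange plate 260 (x) x 400 (y) x 10 mm. Origin: centre of its underside, on the bench; z up. Along its -x side runs the black axis module, 60 wide, 360 long (along y, centred), top 40 mm above the bench; its working side face, facing +x, is at x = -55 mm.
- corner (a point): Corner where the module's working face meets the stop block's face, on the plate's top (10 mm above the bench); axes as the stage's. Module face: x = 0, free space at +x. Stop face: y = 0, free space at -y. The aluminium stop block fills x 0 to 38, y 0 to 40 mm, its top 28 mm above the bench.
- straightedge: Loose steel bar 28 (x) x 200 (y) x 14 mm high, about 0.5 kg, lying askew on the plate on the module's +x side. Origin: centre of its underside; its long axis is y, its working long face is at x = -14 mm, towards the module; its stop end is at y = +100 mm; a dark round mark on top is near the other (free) end.
- face_stop_end (a point): Point on the straightedge's working face at its stop end (y = +100 mm), at half height (7 mm above the plate).
- face_free_end (a point): Point on the straightedge's working face at its free end (y = -100 mm), at half height (7 mm above the plate).
- keeper (a joint): Angle of the keeper arm about its vertical pivot, rad. 0: the arm points along the stage's (+x,+y) diagonal; it grows clockwise seen from above: 0.785 along stage +x; 2.356, the end of its travel, along stage -y, over the straightedge's stop end. Light friction: it stays where it is left.
- pivot (a point): Keeper pivot axis on top of the stop block, at the arm's underside, 28.5 mm above the bench; at stage x = -36, y = +145 mm.
- knob (a point): Centre of the top of the keeper's upright black knob, 16 mm across and 34 mm tall, on the arm 55 mm from the pivot; top 70.5 mm above the bench. The steel arm is 18 wide and 8 mm thick, reaching from 9 mm behind the pivot to 63 mm ahead, 28.5 to 36.5 mm above the bench.
- carriage (a point): Centre of the top of the aluminium carriage on the module (54 x 85 mm), fixed, 52 mm above the bench: the tallest part near the straightedge.
- motor: Bystander: small stepper motor, 42 x 42 x 34 mm, shaft up (top at 54 mm above the plate), standing on the orange plate. Origin: centre of its underside.
- screwdriver: Bystander: screwdriver lying on the bench beside the plate's -y side. Origin: on its underside.
- screw_tray: Bystander: grey open tray 90 x 120 x 25 mm on the bench beside the plate's +y side. Origin: centre of its underside.

How it is judged:
On the way, in this order (a step that is already met when the one before it is completed fails the run):
1. keeper still open, the straightedge lies flat on the plate, both ends of its working face within 2 mm of the module face and its stop end within 3 mm of the stop block (x of face_stop_end in the frame of corner between -0.002 and 0.002 m and x of face_free_end in the frame of corner between -0.002 and 0.002 m and y of face_stop_end in the frame of corner between -0.003 and 0.003 m and angle between straightedge's own z axis and vertical below 0.05 rad and z of straightedge in the frame of corner between -0.003 and 0.004 m and not (value of joint keeper above 2.24 rad)), for 0.2 s.
2. the keeper arm is swung over the end of the straightedge, to within 0.11 rad of the end of its travel (value of joint keeper above 2.24 rad), for 0.2 s.
At the end, for the whole second after the job is handed in: The straightedge lies at rest flat on the plate, both ends of its working face within 2 mm of the module's side face and its stop end within 3 mm of the stop block; the keeper arm is at rest over it, within 0.11 rad of the end of its travel (2.356) (x of face_stop_end in the frame of corner between -0.002 and 0.002 m and x of face_free_end in the frame of corner between -0.002 and 0.002 m and y of face_stop_end in the frame of corner between -0.003 and 0.003 m and angle between straightedge's own z axis and vertical below 0.05 rad and z of straightedge in the frame of corner between -0.003 and 0.004 m and value of joint keeper above 2.24 rad and linear speed of straightedge below 0.01 m/s and velocity of joint keeper between -0.05 and 0.05 rad/s); the robot touches nothing.
It fails at once if the straightedge is lifted more than 8 mm off the plate, or tipped by more than 0.15 rad (z of straightedge in the frame of corner above 0.008 m or angle between straightedge's own z axis and vertical above 0.15 rad).
It fails at once if the motor, the screwdriver or the screw tray is moved by more than 15 mm (distance of any of motor, screwdriver, screw_tray from where it was at the start of the episode above 0.015 m).
It also fails if it takes over 64 s, if anything falls off the work surface, if the arm or the gripper's body presses on something with over 40 N, if the wrist force passes 120 N, or if a joint passes its speed limit or range.

## Working session

There is one attempt and no reset: what is moved stays moved. The work goes in short steps, Python scripts to look and compute and a tool call to move; the robot and the scene stay as the last step left them, time stands still between calls to the robot, and variables do not carry over. Pictures are saved under pics/ and viewed, at most 10 in all, crops included, and the job is handed in when it is done.

Besides the shell and the picture viewer there is one more tool, called after "Call:" in YAML: its name, and indented under it one key for each argument. servo_tool: Moves the arm, as the interface text tells. Scaled input: -1 to 1 covers 250 mm each way for a shift and 90 degrees each way for a turn. Its arguments: {"type":"object","properties":{"commands":{"type":"array"},"claw":{"type":"number"},"squeeze":{"type":"number"}},"required":["commands"]}

```bash
ls; mkdir -p pics
cat > h.py <<'E'
import numpy as np, cv2
from scipy.spatial.transform import Rotation as R
from bench import r
def T_tool(o):
    T=np.eye(4);T[:3,:3]=R.from_rotvec(o["orientation"]).as_matrix();T[:3,3]=o["tcp_pos"];return T
def ext(c):
    m=r.camera_model(c)
    return m,(T_tool(r.get_obs())@np.array(m["hand_eye"]) if c=="wrist" else np.array(m["extrinsics"]))
def at_z(c,uv,z):
    m,E=ext(c); d=E[:3,:3]@np.array([(uv[0]-m["cx"])/m["fx"],(uv[1]-m["cy"])/m["fy"],1]); p=E[:3,3]
    return p+d*(z-p[2])/d[2]
def px(c,P):
    m,E=ext(c); q=np.linalg.inv(E)@np.append(P,1); return np.array([m["fx"]*q[0]/q[2]+m["cx"],m["fy"]*q[1]/q[2]+m["cy"]])
def save(im,n): cv2.imwrite("pics/"+n,im[:,:,::-1])
E
python3 - <<'E'
from h import *
np.set_printoptions(precision=4,suppress=True)
for c in ["top","scene"]:
    im,d=r.grab_frame(c); save(im,c+"0.png"); np.savez(c+"0.npz",im=im,d=d)
o=r.get_obs();print(o,r.tcp_to_tips); print(R.from_rotvec(o["orientation"]).as_matrix())
Z=dict(stage=0,corner=.01,straightedge=.01,face_stop_end=.017,face_free_end=.017,pivot=.0285,knob=.0705,carriage=.052,motor=.01,screwdriver=0,screw_tray=0)
for n,z in Z.items():
    for c in ["top","scene"]:
        for k in r.mark_of(c,n)[:2]: print(n,c,np.round(k["uv"],1),round(k["confidence"],2),at_z(c,k["uv"],z))
E
```

```text
pics
{'clock': 0.1, 'joints': array([ 1.1309,  0.4777,  0.0224,  1.5563, -0.0115,  1.1093, -0.0831]), 'qvel': array([ 0.0008, -0.0017, -0.0009, -0.0028,  0.0003,  0.0002, -0.0002]), 'tau': array([  0.0039, -59.776 ,   1.6135, -28.1955,   0.0129,   0.005 ,
         0.    ]), 'tcp_pos': array([ 0.2197, -0.6377,  0.2494]), 'orientation': array([-3.0969, -0.5185,  0.0006]), 'contact_force': array([ 0.0768, -0.7445, -0.0622]), 'moment': array([ 0.0187, -0.0302,  0.0085]), 'gripper_force': 0.0, 'grip_width': 0.0854119190648076} 0.019
[[ 0.9455  0.3257 -0.0006]
 [ 0.3257 -0.9455  0.0015]
 [-0.0001 -0.0016 -1.    ]]
stage top [283.9 219. ] 0.87 [0.5381 0.06   0.    ]
stage top [165.1 254.5] 0.69 [0.4468 0.363  0.    ]
stage scene [286.4 226. ] 0.75 [0.5509 0.0727 0.    ]
stage scene [350.  208.2] 0.26 [0.4515 0.2364 0.    ]
corner top [239.3 250.8] 0.7 [0.455  0.1731 0.01  ]
corner scene [331.6 205.7] 0.86 [0.4613 0.1848 0.01  ]
straightedge top [286.9 216.8] 0.89 [0.5422 0.0522 0.01  ]
straightedge top [247.5 233.7] 0.39 [0.4987 0.1528 0.01  ]
straightedge scene [281.8 222.7] 0.94 [0.5502 0
[... 352 characters left out ...]
5.9] 0.57 [0.4697 0.181  0.017 ]
pivot top [225.4 247.3] 0.68 [0.462  0.2065 0.0285]
pivot scene [337.7 203.5] 0.83 [0.4677 0.2009 0.0285]
knob top [210.1 221.4] 0.65 [0.5212 0.2405 0.0705]
knob scene [349.4 208.7] 0.51 [0.5217 0.2338 0.0705]
carriage top [330.6 241.4] 0.98 [ 0.4739 -0.0553  0.052 ]
carriage scene [246.4 185.8] 0.78 [ 0.4708 -0.0553  0.052 ]
motor top [213.6 192.3] 0.69 [0.6065 0.2415 0.01  ]
motor top [281.2 219.3] 0.22 [0.5357 0.0669 0.01  ]
motor scene [344.2 248.7] 0.78 [0.6082 0.2349 0.01  ]
screwdriver top [383.9 204.4] 0.7 [ 0.5761 -0.1994  0.    ]
screwdriver scene [186.6 222.2] 0.67 [ 0.5888 -0.1971  0.    ]
screw_tray scene [401.5 214.1] 0.69 [0.4469 0.3794 0.    ]
```

View pics/top0.png

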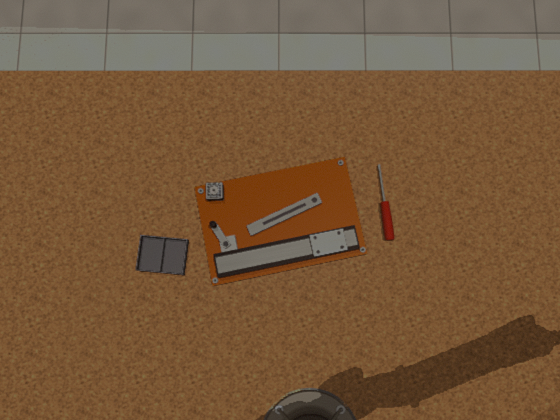

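The top view shows the stage turned by about 10°. Module and carriage are at (285,250), the straightedge runs (250,230)–(320,200), the knob is at (212,224), and the motor is at (214,191). Next I'll fit the plate and bar poses.

```bash
cat >> h.py <<'E'
def plate_fit(c,im):
    hsv=cv2.cvtColor(im,cv2.COLOR_RGB2HSV); m=cv2.inRange(hsv,(5,215,90),(14,255,255))
    return m
E
python3 - <<'E'
from h import *
np.set_printoptions(precision=4,suppress=True)
im=np.load("top0.npz")["im"]; hsv=cv2.cvtColor(im,cv2.COLOR_RGB2HSV)
print(hsv[175,300],hsv[220,225],hsv[120,300],hsv[300,300])
print([at_z("top",p,.01) for p in [(200.5,190.5),(340.5,162.5),(363,250),(215,280.5)]])
m=r.camera_model("wrist");print(m); print(r.camera_model("top")["fx"])
E
```

```text
[ 14 236 123] [ 13 236 122] [ 16 140 129] [ 14 144 113]
[array([0.6113, 0.2755, 0.01  ]), array([ 0.6856, -0.0879,  0.01  ]), array([ 0.4567, -0.1407,  0.01  ]), array([0.3804, 0.2331, 0.01  ])]
{'fx': 338.29050327409055, 'fy': 338.29050327409055, 'cx': 277.59594828381796, 'cy': 208.6905653325358, 'hand_eye': array([[-0.0008, -0.9613, -0.2756,  0.0693],
       [ 1.    , -0.0008, -0.0003,  0.0004],
       [ 0.    , -0.2756,  0.9613, -0.124 ],
       [ 0.    ,  0.    ,  0.    ,  1.    ]])}
547.0188058109329
```

Call:
servo_tool:
  commands:
    - [[0.77, -0.75, -0.07], [0, 0, 0]]
    - [[0.77, -0.75, -0.07], [0, 0, 0]]
    - [[0.77, -0.75, -0.07], [0, 0, 0]]
    - [[0.77, -0.75, -0.07], [0, 0, 0]]
    - [[0.77, -0.75, -0.07], [0, 0, 0]]
    - [[0.77, -0.75, -0.07], [0, 0, 0]]
  claw: 0.3

```text
clock: 1.8
tcp_pos: [0.3437, -0.3935, 0.2684]
orientation: [-3.096, -0.528, -0.003]
contact_force: [0.0, 0.5, -0.7]
grip_width: 0.0598
gripper_force: 0.0
```

Call:
servo_tool:
  commands:
    - [[0.77, -0.75, -0.07], [0, 0, 0]]
    - [[0.77, -0.75, -0.07], [0, 0, 0]]
    - [[0.77, -0.75, -0.07], [0, 0, 0]]
    - [[0.77, -0.75, -0.07], [0, 0, 0]]
    - [[0.77, -0.75, -0.07], [0, 0, 0]]
    - [[0.77, -0.75, -0.07], [0, 0, 0]]

```text
clock: 2.4
tcp_pos: [0.4639, -0.153, 0.2862]
orientation: [-3.096, -0.529, -0.004]
contact_force: [-0.1, -0.4, -0.7]
grip_width: 0.0598
gripper_force: 0.0
```

Call:
servo_tool:
  commands:
    - [[0.77, -0.75, -0.07], [0, 0, 0.083]]
    - [[0.77, -0.75, -0.07], [0, 0, 0.083]]
    - [[0.77, -0.75, -0.07], [0, 0, 0.083]]
    - [[0.77, -0.75, -0.07], [0, 0, 0.083]]
    - [[0.77, -0.75, -0.07], [0, 0, 0.083]]
    - [[0.77, -0.75, -0.07], [0, 0, 0.083]]
    - [[0.77, -0.75, -0.07], [0, 0, 0.083]]
    - [[0.77, -0.75, -0.07], [0, 0, 0.083]]

```text
clock: 3.2
tcp_pos: [0.5826, 0.0816, 0.3025]
orientation: [3.125, 0.317, -0.001]
contact_force: [0.2, -0.9, 0.1]
grip_width: 0.0598
gripper_force: 0.0
```

```bash
cat > look.py <<'E'
from h import *
import sys
np.set_printoptions(precision=4,suppress=True)
n=sys.argv[1]
o=r.get_obs();print(o["clock"],o["tcp_pos"],o["contact_force"],o["grip_width"],R.from_rotvec(o["orientation"]).as_euler("xyz",degrees=True))
im,d=r.grab_frame("wrist"); save(im,n+".png"); np.savez(n+".npz",im=im,d=d)
Z=dict(stage=0,corner=.01,straightedge=.01,face_stop_end=.017,face_free_end=.017,pivot=.0285,knob=.0705,carriage=.052,motor=.01)
for k in sys.argv[2:] or Z:
    for q in r.mark_of("wrist",k)[:2]: print(k,np.round(q["uv"],1),round(q["confidence"],2),at_z("wrist",q["uv"],Z[k]))
E
python3 look.py w1
```

```text
3.2 [0.5826 0.0816 0.3025] [ 0.1597 -0.8898  0.1283] 0.059750299296903855 [179.9799   0.0366  11.5783]
stage [279.7 202.6] 0.89 [0.5391 0.0678 0.    ]
corner [186.5 242.9] 0.84 [0.4636 0.1779 0.01  ]
straightedge [287.1 198.3] 0.91 [0.5492 0.0603 0.01  ]
face_stop_end [215.3 229.6] 0.67 [0.4923 0.143  0.017 ]
face_stop_end [162.7 236.6] 0.18 [0.4694 0.2081 0.017 ]
face_free_end [365.7 190.9] 0.64 [ 0.5795 -0.0323  0.017 ]
face_free_end [163.3 236.5] 0.52 [0.4697 0.2077 0.017 ]
knob [128.3 205.3] 0.78 [0.522  0.2347 0.0705]
carriage [154.4 123.3] 0.51 [0.6127 0.2219 0.052 ]
motor [154.6 123.3] 0.7 [0.6084 0.2362 0.01  ]
```

View pics/w1.png

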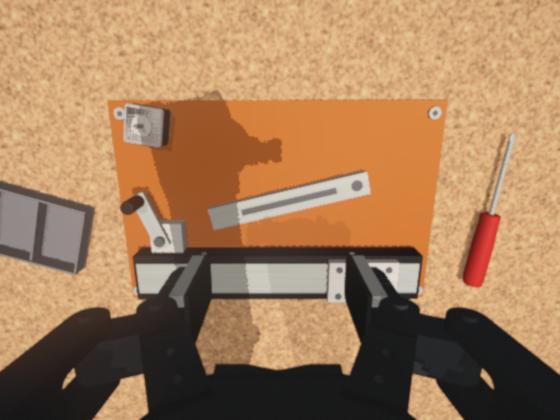

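The wrist view shows the bar at (208–370, 171–230), the far plate edge at row 100, the module face's top edge at about row 248, and the knob at (130,205).

Run:
```python
from h import *
np.set_printoptions(precision=4,suppress=True)
im=np.load("w1.npz")["im"]; hsv=cv2.cvtColor(im,cv2.COLOR_RGB2HSV)
def ang(a,b): return np.degrees(np.arctan2(-(b-a)[0],(b-a)[1]))
m=(hsv[:,:,1]<110).astype(np.uint8); m[:150]=0;m[240:]=0;m[:,:195]=0;m[:,390:]=0
n,l,s,c=cv2.connectedComponentsWithStats(m); i=1+np.argmax(s[1:,4]); print(s[i])
ct,_=cv2.findContours((l==i).astype(np.uint8),cv2.RETR_EXTERNAL,cv2.CHAIN_APPROX_NONE)
P=np.array([at_z("wrist",p,.024)[:2] for p in ct[0][:,0]]); (cx,cy),(w,h),a=cv2.minAreaRect((P*1000).astype(np.float32)); print("bar",cx,cy,w,h,a)
# plate far edge and side
g=(hsv[:,:,1]>215).astype(np.uint8)
E=[]
for u in range(180,420,4):
    v=np.argmax(g[60:140,u])+60; E.append(at_z("wrist",(u,v-.5),.01))
E=np.array(E); p=np.polyfit(E[:,1],E[:,0],1); print("plate yaw",np.degrees(np.arctan(-p[0])), "x at y=.07",np.polyval(p,.07))
# left/right corners
print([at_z("wrist",q,.01) for q in [(108,100),(446,100)]])
# module top edge: orange->dark below bar
F=[]
for u in range(225,340,4):
    col=g[235:262,u]; v=235+np.max(np.where(col)[0]); F.append([u,v])
print(F[::5]); 
A=[at_z("wrist",(u,v+.5),.04) for u,v in F]; A=np.array(A); p=np.polyfit(A[:,1],A[:,0],1); print("module yaw",np.degrees(np.arctan(-p[0])),np.polyval(p,.07))
```

```text
[ 208  171  163   59 3988]
bar 550.37158203125 61.089900970458984 31.25721549987793 200.900634765625 25.094982147216797
plate yaw 11.462255592613094 x at y=.07 0.7139995994801739
[array([0.6241, 0.2924, 0.01  ]), array([ 0.7029, -0.0964,  0.01  ])]Traceback (most recent call last):
  File "<stdin>", line 20, in <module>
    return _wrapreduction(a, np.maximum, 'max', axis, None, out,
                          keepdims=keepdims, initial=initial, where=where)
    return ufunc.reduce(obj, axis, dtype, out, **passkwargs)
           ~~~~~~~~~~~~^^^^^^^^^^^^^^^^^^^^^^^^^^^^^^^^^^^^^
ValueError: zero-size array to reduction operation maximum which has no identity
```

Call:
servo_tool:
  commands:
    - [[-0.14, 0.055, 0.3], [0, 0, 0.85]]
    - [[-0.14, 0.055, 0.6], [0, 0, 0.85]]
    - [[-0.14, 0.055, 0.85], [0, 0, 0.85]]
    - [[-0.14, 0.055, 0.85], [0, 0, 0.85]]
    - [[-0.14, 0.055, 0.85], [0, 0, 0.85]]
    - [[-0.14, 0.055, 0.85], [0, 0, 0.85]]
    - [[-0.14, 0.055, 0.85], [0, 0, 0.85]]
    - [[-0.14, 0.055, 0.85], [0, 0, 0.85]]
    - [[-0.14, 0.055, 0.85], [0, 0, 0.85]]
    - [[-0.14, 0.055, 0.85], [0, 0, 0.85]]
    - [[-0.14, 0.055, 0.85], [0, 0, 0.85]]

```text
clock: 4.8
tcp_pos: [0.5512, 0.0615, 0.0904]
orientation: [2.651, -1.685, 0.001]
contact_force: [-0.4, 0.2, 0.3]
grip_width: 0.0596
gripper_force: 0.0
```

```bash
python3 look.py w2 knob
```

```text
4.8 [0.5512 0.0615 0.0904] [-0.405   0.1922  0.2727] 0.05958732229286033 [-179.9986   -0.0251  -64.8695]
```

View pics/w2.png

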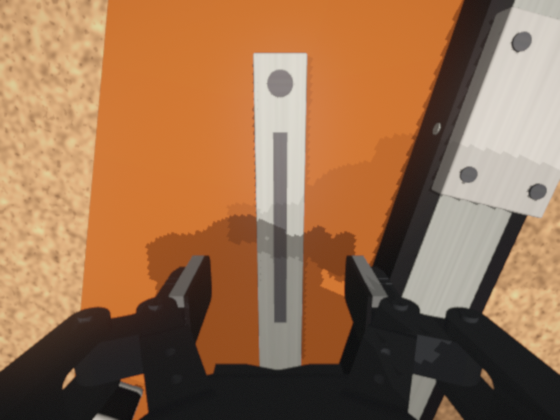

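The bar is centred between the fingers (column 280) and aligned with them. Descending to grasp.

Call:
servo_tool:
  commands:
    - [[0, 0, 0.1], [0, 0, 0]]
    - [[0, 0, 0.18], [0, 0, 0]]
    - [[0, 0, 0.22], [0, 0, 0]]
    - [[0, 0, 0.235], [0, 0, 0]]
    - [[0, 0, 0.235], [0, 0, 0]]
    - [[0, 0, 0.235], [0, 0, 0]]

```text
clock: 5.5
tcp_pos: [0.5517, 0.0613, 0.0323]
orientation: [-2.649, 1.687, -0.001]
contact_force: [-0.1, 0.0, -0.0]
grip_width: 0.0599
gripper_force: 0.0
```

Call:
servo_tool:
  commands:
    - [[0, 0, 0], [0, 0, 0]]
    - [[0, 0, 0], [0, 0, 0]]
    - [[0, 0, 0], [0, 0, 0]]
    - [[0, 0, 0], [0, 0, 0]]
    - [[0, 0, 0], [0, 0, 0]]
    - [[0, 0, 0], [0, 0, 0]]
    - [[0, 0, 0], [0, 0, 0]]
  claw: 0.8
  squeeze: 25

```text
clock: 6.2
tcp_pos: [0.5512, 0.0612, 0.0322]
orientation: [-2.65, 1.687, -0.0]
contact_force: [-2.2, -1.5, 7.0]
grip_width: 0.0267
gripper_force: 25.8
```

Call:
servo_tool:
  commands:
    - [[-0.02, 0.006, 0], [0, 0, 0.02]]
    - [[-0.04, 0.012, 0], [0, 0, 0.04]]
    - [[-0.06, 0.018, 0], [0, 0, 0.06]]
    - [[-0.08, 0.024, 0], [0, 0, 0.08]]
    - [[-0.1, 0.03, 0], [0, 0, 0.1]]
    - [[-0.12, 0.036, 0], [0, 0, 0.12]]
    - [[-0.14, 0.042, 0], [0, 0, 0.14]]
    - [[-0.158, 0.047, 0], [0, 0, 0.151]]
    - [[-0.158, 0.047, 0], [0, 0, 0.151]]
    - [[-0.158, 0.047, 0], [0, 0, 0.151]]

```text
clock: 7.2
tcp_pos: [0.5255, 0.0901, 0.0322]
orientation: [-2.43, 1.99, -0.007]
contact_force: [3.8, -6.7, 2.0]
grip_width: 0.0272
gripper_force: 25.4
```

Call:
servo_tool:
  commands:
    - [[0, 0, 0], [0, 0, 0]]
    - [[0, 0, 0], [0, 0, 0]]
    - [[0, 0, 0], [0, 0, 0]]
    - [[0, 0, 0], [0, 0, 0]]
  claw: 0.45

```text
clock: 7.6
tcp_pos: [0.5235, 0.0925, 0.0314]
orientation: [2.433, -1.988, -0.001]
contact_force: [-0.2, -0.7, -1.3]
grip_width: 0.0469
gripper_force: 0.0
```

Call:
servo_tool:
  commands:
    - [[0, 0, -0.1], [0, 0, 0]]
    - [[0, 0, -0.25], [0, 0, 0]]
    - [[0, 0, -0.4], [0, 0, 0]]
    - [[0.2, 0, -0.6], [0, 0, 0]]
    - [[0.2, 0, -0.8], [0, 0, 0]]
    - [[0.2, 0, -1], [0, 0, 0]]
    - [[0.2, 0, -1], [0, 0, 0]]
    - [[0.2, 0, -1], [0, 0, 0]]

```text
clock: 8.4
tcp_pos: [0.5352, 0.0432, 0.2844]
orientation: [-2.428, 1.986, -0.004]
contact_force: [-0.8, 0.2, 1.0]
grip_width: 0.0471
gripper_force: 0.0
```

```bash
python3 look.py w3
```

```text
8.4 [0.5352 0.0432 0.2844] [-0.7647  0.2242  0.992 ] 0.04706562585119994 [-179.6833    0.0614  -78.5501]
stage [275.1 192.4] 0.8 [0.5305 0.0686 0.    ]
corner [316.1 281.4] 0.77 [0.4551 0.1711 0.01  ]
straightedge [277.5 209.6] 0.86 [0.5229 0.086  0.01  ]
face_stop_end [292.4 287.8] 0.55 [0.4842 0.1818 0.017 ]
face_free_end [292.8 127.5] 0.8 [ 0.5257 -0.013   0.017 ]
pivot [291.9 127.4] 0.73 [ 0.5275 -0.0134  0.0285]
pivot [300.7 311.9] 0.57 [0.4691 0.2068 0.0285]
knob [260.4 344.3] 0.78 [0.5145 0.2319 0.0705]
carriage [355.5 104.4] 0.97 [ 0.4717 -0.0485  0.052 ]
```

View pics/w3.png

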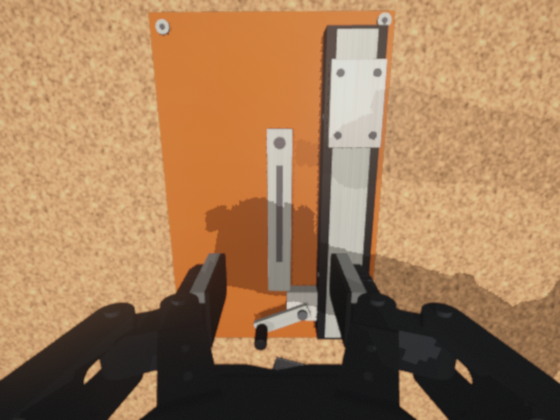

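The bar is now parallel to the module with its stop end at row 291. The block's front top edge is near row 287 and the module edge near column 320. I'll work out the exact gaps.

Run:
```python
from h import *
np.set_printoptions(precision=1,suppress=True)
z=np.load("w3.npz"); im=z["im"]
c=cv2.resize(im[260:360,220:345],None,fx=6,fy=6,interpolation=cv2.INTER_CUBIC); save(c,"w3c.png")
a=np.radians(11.5); ux=np.array([np.cos(a),np.sin(a)]); uy=np.array([-np.sin(a),np.cos(a)]); o=np.array([.536,.072])
def st(uv,h): p=at_z("wrist",uv,h)[:2]-o; return np.array([p@ux,p@uy])*1000
for n,uv,h in [("fl",(266.5,129),.024),("fr",(292.5,129),.024),("sl",(267.5,291),.024),("sr",(291,291),.024),("blk",(295,287),.028),("plate top L",(151,11),.01),("plate top R",(395,11),.01),("mod edge",(326,27),.04),("mod edge2",(317.5,338),.04)]: print(n,st(uv,h))
```

```text
fl [  3.  -80.2]
fr [-25.6 -80.2]
sl [  3.9 118.5]
sr [-25.7 118.5]
blk [-30.4 110.7]
plate top L [ 122.2 -199.4]
plate top R [-131.7 -199. ]
mod edge [ -56.5 -177.6]
mod edge2 [-59.  175.7]
```

View pics/w3c.png

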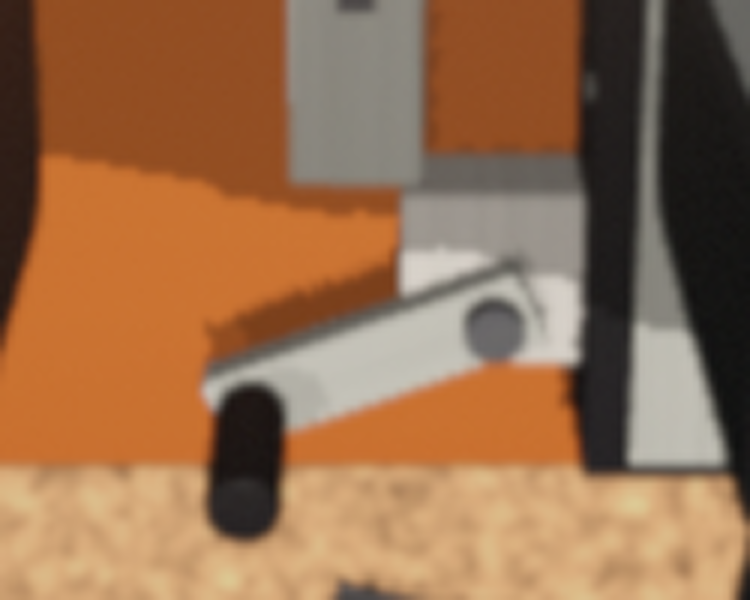

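In the crop the bar's end lines up with the block face to within about 1 mm, so only about 31 mm towards the module remains. I'll turn the gripper 90° and push with both fingers.

Call:
servo_tool:
  commands:
    - [[-0.19, -0.166, 0], [0, 0, -1]]
    - [[-0.19, -0.166, 0.1], [0, 0, -1]]
    - [[-0.19, -0.166, 0.2], [0, 0, -1]]
    - [[-0.19, -0.166, 0.3], [0, 0, -1]]
    - [[-0.19, -0.166, 0.4], [0, 0, -1]]
    - [[-0.19, -0.166, 0.5], [0, 0, -1]]
    - [[-0.19, -0.166, 0.6], [0, 0, -1]]
    - [[-0.19, -0.166, 0.7], [0, 0, -1]]
    - [[-0.19, -0.166, 0.8], [0, 0, -1]]
    - [[-0.19, -0.166, 0.9], [0, 0, -1]]
    - [[-0.19, -0.166, 0.9], [0, 0, -1]]
    - [[-0.19, -0.166, 0.9], [0, 0, -1]]
    - [[-0.19, -0.166, 0.9], [0, 0, -1]]
    - [[-0.19, -0.166, 0.9], [0, 0, -1]]
  claw: 0.3

```text
clock: 10.3
tcp_pos: [0.5655, 0.0979, 0.0571]
orientation: [-3.126, -0.311, -0.002]
contact_force: [0.3, -0.3, 0.8]
grip_width: 0.0596
gripper_force: 0.0
```

Call:
servo_tool:
  commands:
    - [[0, 0, 0.06], [0, 0, 0]]
    - [[0, 0, 0.1], [0, 0, 0]]
    - [[0, 0, 0.13], [0, 0, 0]]
    - [[0, 0, 0.13], [0, 0, 0]]
    - [[0, 0, 0.13], [0, 0, 0]]

```text
clock: 10.8
tcp_pos: [0.5644, 0.0979, 0.0241]
orientation: [-3.126, -0.313, 0.002]
contact_force: [-4.0, -0.6, 10.4]
grip_width: 0.0599
gripper_force: 4.9
```

Call:
servo_tool:
  commands:
    - [[0, 0, -0.014], [0, 0, 0]]
    - [[0, 0, -0.014], [0, 0, 0]]
    - [[0, 0, -0.014], [0, 0, 0]]

```text
clock: 11.1
tcp_pos: [0.5649, 0.0978, 0.0272]
orientation: [3.126, 0.313, -0.0]
contact_force: [0.3, 0.1, -0.1]
grip_width: 0.0599
gripper_force: 0.0
```

```bash
python3 look.py w4 face_free_end; python3 -c "
from h import *
print(r.get_obs()['contact_force'])"
```

```text
11.1 [0.5649 0.0978 0.0272] [ 0.2996  0.1414 -0.1087] 0.05990636608739558 [179.9928   0.0138  11.4481]
[ 0.35517143 -0.50207729 -0.90208692]
```

View pics/w4.png

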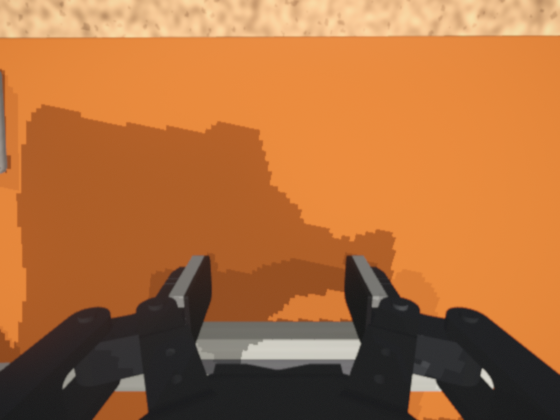

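The fingers are clear of the plate, behind the bar and parallel to it (bar edge at row 322). Pushing now.

Call:
servo_tool:
  commands:
    - [[-0.02, 0, 0], [0, 0, 0]]
    - [[-0.04, 0, 0], [0, 0, 0]]
    - [[-0.055, 0, 0], [0, 0, 0]]
    - [[-0.07, 0, 0], [0, 0, 0]]
    - [[-0.085, -0.002, 0], [0, 0, 0]]
    - [[-0.1, -0.004, 0], [0, 0, 0]]
    - [[-0.115, -0.006, 0], [0, 0, 0]]
    - [[-0.13, -0.008, 0], [0, 0, 0]]
    - [[-0.145, -0.01, 0], [0, 0, 0]]
    - [[-0.16, -0.012, 0], [0, 0, 0]]
    - [[-0.17, -0.014, 0], [0, 0, 0]]
    - [[-0.17, -0.014, 0], [0, 0, 0]]

```text
clock: 12.4
tcp_pos: [0.5235, 0.0923, 0.0281]
orientation: [3.126, 0.312, 0.004]
contact_force: [4.3, -1.4, -0.7]
grip_width: 0.0599
gripper_force: 1.9
```

Call:
servo_tool:
  commands:
    - [[-0.004, 0, 0], [0, 0, 0]]
    - [[-0.008, 0, 0], [0, 0, 0]]
    - [[-0.012, 0, 0], [0, 0, 0]]
    - [[-0.012, 0, 0], [0, 0, 0]]

```text
clock: 12.8
tcp_pos: [0.521, 0.0918, 0.0281]
orientation: [3.126, 0.312, 0.004]
contact_force: [6.5, -2.1, 0.3]
grip_width: 0.06
gripper_force: 2.3
```

Call:
servo_tool:
  commands:
    - [[-0.006, 0, 0], [0, 0, 0]]
    - [[-0.012, 0, 0], [0, 0, 0]]
    - [[-0.016, 0, 0], [0, 0, 0]]
    - [[-0.016, 0, 0], [0, 0, 0]]

```text
clock: 13.2
tcp_pos: [0.5171, 0.0911, 0.0281]
orientation: [3.126, 0.313, 0.005]
contact_force: [5.2, -2.2, -1.0]
grip_width: 0.0596
gripper_force: 2.4
```

Call:
servo_tool:
  commands:
    - [[-0.004, 0, 0], [0, 0, 0]]
    - [[-0.008, 0, 0], [0, 0, 0]]
    - [[-0.008, 0, 0], [0, 0, 0]]

```text
clock: 13.5
tcp_pos: [0.5168, 0.0912, 0.0284]
orientation: [3.126, 0.314, 0.01]
contact_force: [8.5, -1.3, -2.4]
grip_width: 0.0597
gripper_force: 4.1
```

Call:
servo_tool:
  commands:
    - [[-0.006, 0, 0], [0, 0, 0]]
    - [[-0.012, 0, 0], [0, 0, 0]]
    - [[-0.012, 0, 0], [0, 0, 0]]
    - [[-0.012, 0, 0], [0, 0, 0]]

```text
clock: 13.9
tcp_pos: [0.5166, 0.0912, 0.029]
orientation: [-3.125, -0.315, -0.018]
contact_force: [13.6, -0.9, -5.6]
grip_width: 0.0598
gripper_force: 6.8
```

Call:
servo_tool:
  commands:
    - [[-0.006, 0, 0], [0, 0, 0]]
    - [[-0.012, 0, 0], [0, 0, 0]]
    - [[-0.012, 0, 0], [0, 0, 0]]
    - [[-0.012, 0, 0], [0, 0, 0]]

```text
clock: 14.3
tcp_pos: [0.5165, 0.0911, 0.0297]
orientation: [-3.125, -0.314, -0.027]
contact_force: [19.8, 0.0, -8.2]
grip_width: 0.0602
gripper_force: 9.4
```

Call:
servo_tool:
  commands:
    - [[0.04, 0, 0], [0, 0, 0]]
    - [[0.1, 0, 0], [0, 0, 0]]
    - [[0.1, 0, -0.1], [0, 0, 0]]
    - [[0.1, 0, -0.3], [0, 0, 0]]
    - [[0, -0.1, -0.5], [0, 0, 0]]
    - [[-0.06, -0.15, -0.6], [0, 0, 0]]
    - [[-0.06, -0.15, -0.6], [0, 0, 0]]
    - [[-0.06, -0.15, -0.6], [0, 0, 0]]
    - [[-0.06, -0.15, -0.6], [0, 0, 0]]
    - [[-0.06, -0.15, -0.6], [0, 0, 0]]

```text
clock: 15.3
tcp_pos: [0.4852, 0.1228, 0.1761]
orientation: [3.125, 0.312, -0.005]
contact_force: [0.1, -0.1, -0.1]
grip_width: 0.0601
gripper_force: 0.0
```

```bash
python3 look.py w5; python3 -c "
from h import *
im=np.load('w5.npz')['im']; save(cv2.resize(im[120:320,60:500],None,fx=1.8,fy=1.8,interpolation=cv2.INTER_CUBIC),'w5c.png')"
```

```text
15.3 [0.4852 0.1228 0.1761] [ 0.1101 -0.1451 -0.1179] 0.06008050676122646 [179.9432   0.1711  11.3957]
stage [347.8 144.3] 0.71 [0.5384 0.0703 0.    ]
corner [211.7 203.9] 0.79 [0.4645 0.1781 0.01  ]
corner [115.7 134.7] 0.27 [0.5084 0.2658 0.01  ]
straightedge [319.7 191.5] 0.61 [0.4945 0.0866 0.01  ]
face_stop_end [205.7 212.2] 0.97 [0.4583 0.1815 0.017 ]
face_stop_end [346.9 143.8] 0.23 [0.5399 0.0752 0.017 ]
face_free_end [438.4 208.6] 0.97 [ 0.5016 -0.0172  0.017 ]
pivot [177.1 195.1] 0.73 [0.4722 0.2053 0.0285]
knob [119.  134.7] 0.9 [0.5184 0.2377 0.0705]
knob [318.8 193.7] 0.46 [0.5054 0.0976 0.0705]
carriage [481.7 260.8] 0.7 [ 0.4735 -0.0464  0.052 ]
motor [160.1  11.6] 0.84 [0.6085 0.24   0.01  ]
```

View pics/w5c.png

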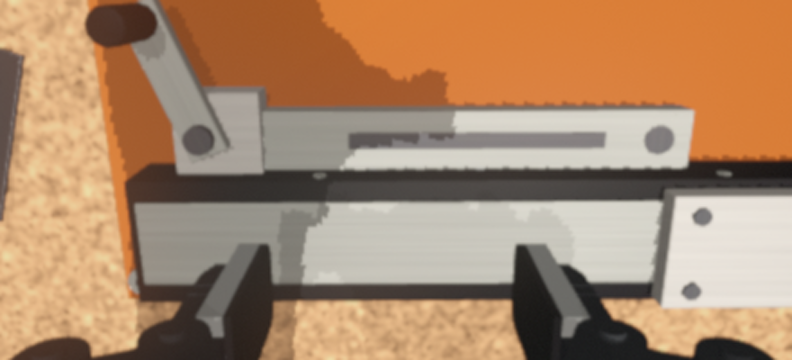

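The bar looks flush along the module's dark face (crop row ~168) and its left end meets the block at crop column ~264. Checking the angle and gap numerically.

Run:
```python
from h import *
np.set_printoptions(precision=2,suppress=True)
im=np.load("w5.npz")["im"]; g=cv2.GaussianBlur(cv2.cvtColor(im,cv2.COLOR_RGB2GRAY),(3,3),0).astype(float)
a=np.radians(11.5); ux=np.array([np.cos(a),np.sin(a)]); uy=np.array([-np.sin(a),np.cos(a)]); o=np.array([.536,.072])
def st(uv,h): p=at_z("wrist",uv,h)[:2]-o; return np.array([p@ux,p@uy])*1000
def edge(us,v0,v1,h,sgn):
    P=[]
    for u in us:
        d=sgn*np.diff(g[v0:v1,u]); i=np.argmax(d); s=d[max(i-2,0):i+3].clip(0); v=v0+max(i-2,0)+.5+(s*np.arange(len(s))).sum()/s.sum(); P.append(st((u,v),h))
    P=np.array(P); 
    for _ in range(3):
        p=np.polyfit(P[:,1],P[:,0],1); e=np.abs(P[:,0]-np.polyval(p,P[:,1])); P=P[e<=max(2*np.median(e),.2)]
    return "x at y=125: %.2f  y=-75: %.2f"%tuple(np.polyval(p,[125,-75])),len(P)
us=range(212,438,4)
print("bar working edge z.024",edge(us,205,222,.024,-1))
print("bar outer edge z.024",edge(range(330,438,4),172,190,.024,1))
print("module alu edge z.04",edge(range(150,420,4),222,242,.04,1))
print("far corner/face right",[st((u,209),.01) for u in (450,480)])
print("ends",st((206.1,195),.024),st((444.4,195),.024),"block",st((206.7,190),.028))
```

```text
bar working edge z.024 ('x at y=125: -53.73  y=-75: -53.28', 43)
bar outer edge z.024 ('x at y=125: -25.93  y=-75: -24.96', 27)
module alu edge z.04 ('x at y=125: -64.39  y=-75: -63.75', 67)
far corner/face right [array([-53.71, -94.37]), array([ -53.75, -121.26])]
ends [-37.   120.48] [-37.36 -80.52] block [-31.77 118.86]
```

The bar is parallel to the module edge within 0.3 mm and its end touches the block, so step 1 is met. Next is the keeper knob, at about (0.519, 0.235).

Call:
servo_tool:
  commands:
    - [[0.22, -0.412, 0], [0, 0, 0]]
    - [[0.22, -0.412, 0.1], [0, 0, 0]]
    - [[0.22, -0.412, 0.2], [0, 0, 0]]
    - [[0.22, -0.412, 0.24], [0, 0, 0]]
    - [[0.22, -0.412, 0.24], [0, 0, 0]]
    - [[0.22, -0.412, 0.24], [0, 0, 0]]
    - [[0.22, -0.412, 0.24], [0, 0, 0]]

```text
clock: 16.5
tcp_pos: [0.52, 0.2343, 0.1189]
orientation: [-3.126, -0.31, -0.003]
contact_force: [0.1, 0.4, -0.6]
grip_width: 0.0598
gripper_force: 0.0
```

```bash
python3 look.py w6 knob pivot; python3 -c "
from h import *
print(px('wrist',[.519,.2351,.0705]))"
```

```text
16.5 [0.52   0.2343 0.1189] [ 0.137   0.3596 -0.6183] 0.05984251142445007 [-179.9935   -0.1006   11.323 ]
knob [270.7 245.3] 0.72 [0.5185 0.2379 0.0705]
pivot [303.6 293.9] 0.75 [0.4698 0.2058 0.0285]
pivot [270.1 245.5] 0.47 [0.5013 0.2361 0.0285]
[276.40165652 245.36281298]
```

View pics/w6.png

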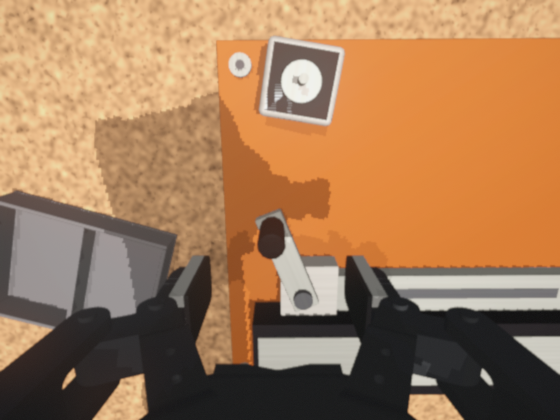

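The knob top is at (271,243), between the open fingers and clear of the motor. Descending and gripping it.

Call:
servo_tool:
  commands:
    - [[-0.003, -0.014, 0.08], [0, 0, 0]]
    - [[-0.003, -0.014, 0.15], [0, 0, 0]]
    - [[-0.003, -0.014, 0.2], [0, 0, 0]]
    - [[-0.003, -0.014, 0.215], [0, 0, 0]]
    - [[-0.003, -0.014, 0.215], [0, 0, 0]]
    - [[-0.003, -0.014, 0.215], [0, 0, 0]]

```text
clock: 17.25
tcp_pos: [0.5183, 0.2389, 0.0645]
orientation: [-3.126, -0.313, -0.002]
contact_force: [-0.9, -0.2, 0.7]
grip_width: 0.0602
gripper_force: 0.0
```

Call:
servo_tool:
  commands:
    - [[0, 0, 0], [0, 0, 0]]
    - [[0, 0, 0], [0, 0, 0]]
    - [[0, 0, 0], [0, 0, 0]]
    - [[0, 0, 0], [0, 0, 0]]
    - [[0, 0, 0], [0, 0, 0]]
    - [[0, 0, 0], [0, 0, 0]]
    - [[0, 0, 0], [0, 0, 0]]
    - [[0, 0, 0], [0, 0, 0]]
  claw: 0.9
  squeeze: 25

```text
clock: 18.05
tcp_pos: [0.5179, 0.2389, 0.0642]
orientation: [-3.126, -0.313, -0.001]
contact_force: [-0.8, -0.4, 6.5]
grip_width: 0.0149
gripper_force: 25.1
```

Run:
```python
import numpy as np
P=np.array([.471,.2065]); c=np.array([.5179,.2389]); a=np.radians(11.4)
X=np.array([np.cos(a),np.sin(a)]);Y=np.array([np.sin(a),-np.cos(a)])
th=np.radians(np.linspace(34.6,-81,29)); r0=np.hypot(*(c-P)); rr=np.linspace(r0,.055,29)
Q=P+rr[:,None]*np.c_[np.cos(th),np.sin(th)]
for s in (0,14):
    D=(Q[s+1:s+15]-Q[s])/.25
    print([[[round(float(d@X),3),round(float(d@Y),3),0],[0,0,0]] for d in D])
```

```text
[[[0.006, 0.015, 0], [0, 0, 0]], [[0.01, 0.031, 0], [0, 0, 0]], [[0.014, 0.047, 0], [0, 0, 0]], [[0.016, 0.063, 0], [0, 0, 0]], [[0.017, 0.08, 0], [0, 0, 0]], [[0.017, 0.096, 0], [0, 0, 0]], [[0.015, 0.112, 0], [0, 0, 0]], [[0.013, 0.128, 0], [0, 0, 0]], [[0.009, 0.144, 0], [0, 0, 0]], [[0.004, 0.16, 0], [0, 0, 0]], [[-0.001, 0.175, 0], [0, 0, 0]], [[-0.008, 0.189, 0], [0, 0, 0]], [[-0.016, 0.204, 0], [0, 0, 0]], [[-0.025, 0.217, 0], [0, 0, 0]]]
[[[-0.01, 0.013, 0], [0, 0, 0]], [[-0.021, 0.025, 0], [0, 0, 0]], [[-0.032, 0.036, 0], [0, 0, 0]], [[-0.044, 0.046, 0], [0, 0, 0]], [[-0.057, 0.056, 0], [0, 0, 0]], [[-0.071, 0.064, 0], [0, 0, 0]], [[-0.085, 0.071, 0], [0, 0, 0]], [[-0.1, 0.078, 0], [0, 0, 0]], [[-0.115, 0.083, 0], [0, 0, 0]], [[-0.13, 0.087, 0], [0, 0, 0]], [[-0.146, 0.09, 0], [0, 0, 0]], [[-0.162, 0.092, 0], [0, 0, 0]], [[-0.178, 0.093, 0], [0, 0, 0]], [[-0.194, 0.093, 0], [0, 0, 0]]]
```

Call:
servo_tool:
  commands:
    - [[0.006, 0.015, 0], [0, 0, 0]]
    - [[0.01, 0.031, 0], [0, 0, 0]]
    - [[0.014, 0.047, 0], [0, 0, 0]]
    - [[0.016, 0.063, 0], [0, 0, 0]]
    - [[0.017, 0.08, 0], [0, 0, 0]]
    - [[0.017, 0.096, 0], [0, 0, 0]]
    - [[0.015, 0.112, 0], [0, 0, 0]]
    - [[0.013, 0.128, 0], [0, 0, 0]]
    - [[0.009, 0.144, 0], [0, 0, 0]]
    - [[0.004, 0.16, 0], [0, 0, 0]]
    - [[-0.001, 0.175, 0], [0, 0, 0]]
    - [[-0.008, 0.189, 0], [0, 0, 0]]
    - [[-0.016, 0.204, 0], [0, 0, 0]]
    - [[-0.025, 0.217, 0], [0, 0, 0]]
    - [[-0.025, 0.217, 0], [0, 0, 0]]

```text
clock: 19.55
tcp_pos: [0.5226, 0.1837, 0.0642]
orientation: [3.126, 0.312, 0.001]
contact_force: [1.4, 0.0, 5.0]
grip_width: 0.0147
gripper_force: 25.6
```

Call:
servo_tool:
  commands:
    - [[-0.01, 0.013, 0], [0, 0, 0]]
    - [[-0.021, 0.025, 0], [0, 0, 0]]
    - [[-0.032, 0.036, 0], [0, 0, 0]]
    - [[-0.044, 0.046, 0], [0, 0, 0]]
    - [[-0.057, 0.056, 0], [0, 0, 0]]
    - [[-0.071, 0.064, 0], [0, 0, 0]]
    - [[-0.085, 0.071, 0], [0, 0, 0]]
    - [[-0.1, 0.078, 0], [0, 0, 0]]
    - [[-0.115, 0.083, 0], [0, 0, 0]]
    - [[-0.13, 0.087, 0], [0, 0, 0]]
    - [[-0.146, 0.09, 0], [0, 0, 0]]
    - [[-0.162, 0.092, 0], [0, 0, 0]]
    - [[-0.178, 0.093, 0], [0, 0, 0]]
    - [[-0.194, 0.093, 0], [0, 0, 0]]
    - [[-0.194, 0.093, 0], [0, 0, 0]]

```text
clock: 21.05
tcp_pos: [0.4801, 0.1527, 0.064]
orientation: [-3.125, -0.315, -0.004]
contact_force: [3.4, 6.3, 1.6]
grip_width: 0.0149
gripper_force: 25.3
```

Call:
servo_tool:
  commands:
    - [[-0.008, 0, 0], [0, 0, 0]]
    - [[-0.016, 0, 0], [0, 0, 0]]
    - [[-0.016, 0, 0], [0, 0, 0]]
    - [[-0.016, 0, 0], [0, 0, 0]]

```text
clock: 21.45
tcp_pos: [0.4798, 0.1527, 0.0643]
orientation: [-3.124, -0.315, -0.014]
contact_force: [14.2, 7.5, -10.1]
grip_width: 0.0152
gripper_force: 25.0
```

Call:
servo_tool:
  commands:
    - [[0.012, 0, 0], [0, 0, 0]]
    - [[0.012, 0, 0], [0, 0, 0]]

```text
clock: 21.65
tcp_pos: [0.48, 0.1527, 0.0641]
orientation: [-3.125, -0.315, -0.005]
contact_force: [6.2, 6.3, -0.3]
grip_width: 0.0154
gripper_force: 26.0
```

Call:
servo_tool:
  commands:
    - [[0, 0, 0], [0, 0, 0]]
    - [[0, 0, 0], [0, 0, 0]]
    - [[0, 0, 0], [0, 0, 0]]
    - [[0, 0, 0], [0, 0, 0]]
  claw: 0.4

```text
clock: 22.05
tcp_pos: [0.4777, 0.151, 0.0634]
orientation: [3.125, 0.313, -0.002]
contact_force: [0.1, 0.6, 0.2]
grip_width: 0.0514
gripper_force: 0.0
```

Call:
servo_tool:
  commands:
    - [[0, 0, -0.1], [0, 0, 0]]
    - [[0, 0, -0.25], [0, 0, 0]]
    - [[0, 0, -0.4], [0, 0, 0]]
    - [[0, 0, -0.5], [0, 0, 0]]
    - [[0, 0.1, -0.5], [0, 0, 0]]
    - [[0, 0.1, -0.5], [0, 0, 0]]
    - [[0, 0.1, -0.5], [0, 0, 0]]

```text
clock: 22.75
tcp_pos: [0.483, 0.1266, 0.1885]
orientation: [3.126, 0.311, -0.001]
contact_force: [0.1, 0.0, -0.6]
grip_width: 0.0515
gripper_force: 0.0
```

```bash
python3 look.py w7 corner straightedge face_stop_end face_free_end pivot knob
```

```text
22.75 [0.483  0.1266 0.1885] [ 0.1116  0.0126 -0.6385] 0.0514788998797907 [179.9896   0.0511  11.3626]
corner [216.5 202.1] 0.91 [0.4608 0.1803 0.01  ]
straightedge [324.4 188.3] 0.79 [0.4933 0.0858 0.01  ]
face_stop_end [216.8 204.4] 0.59 [0.4609 0.1791 0.017 ]
face_free_end [434.  205.2] 0.94 [ 0.4994 -0.0138  0.017 ]
pivot [187.6 191.3] 0.7 [0.4712 0.2039 0.0285]
knob [242.2 204.1] 0.6 [0.4815 0.1537 0.0705]
knob [216.2 204.7] 0.42 [0.4772 0.1725 0.0705]
```

View pics/w7.png

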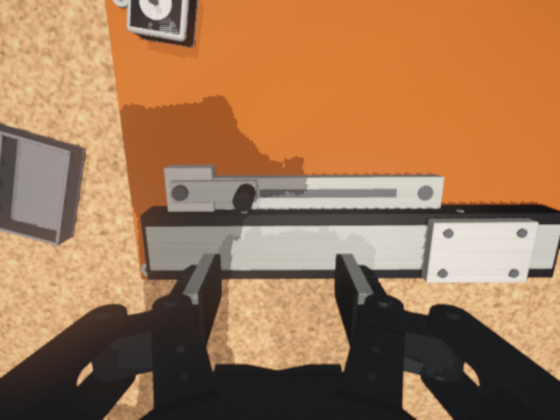

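The keeper lies along the bar's end with the knob at (244,197), the bar is flush on the module and against the block at column 214, and the gripper is clear. Handing in.

```bash
python3 -c "
from bench import r
print(r.hand_in())"
```

```text
the job is handed in; nothing more can be done
None
```

I slid the straightedge flush along the module and up against the stop block, swung the keeper over its end to its travel stop, and handed the job in with the gripper clear and about 23 s of the 64 s used; the hand-in returned no verdict.

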